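Hang the dark hanger on the valet rail and slide it to the divider

TASK

Take the dark wooden hanger with the red marker block off the low parking bar, hook it over the long steel rail on the empty stretch left of the orange divider disc (seen from the robot), at least 10 cm from the disc, and let go of it there. Then slide it along the rail until it presses snugly against the disc, without shifting the disc, and leave it hanging there straight and touching the disc. Do not disturb the other two hangers, the tumbler or the pipe.

Things in the scene. Friction and masses are not known exactly. Their poses are not given: they have to be found in the camera images.
- dark_hanger: Hanger to move, 0.2 kg: dark wood shoulders (x -66..66, z -46..-83 mm, 12 mm thick in y), black hook, red block on top. Flat in its x-z plane; x away from the robot at yaw 0, z up. Origin: inside the hook, on the rail's axis when seated. Hook: 28 mm wide in y, V roof resting on the bar, inner sides at x +-16.5, outer +-23.5 mm; back leg at -x down to the shoulders, front lip at +x.
- red_block (a point): Centre of the red marker block on top of the dark hanger's hook, the place to grasp: 24 (x) x 28 (y) x 28 mm (z), from 14 to 42 mm above the hanger's origin, flush with the hook's sides in y. Pushed sideways well above the rail the hanger tips over; pushed just above the rail it slides.
- hook_mouth (a point): Middle of the mouth of the dark hanger's hook, at x 20, z -28 mm of the hanger: it opens to +x between the end of the lip (z -10 mm) and the shoulders (z -46 mm). To unhook: lift 28 mm (20 to 36), then move 50 mm or more to -x; to hook on, the reverse.
- oak_hanger: Same shape and size as dark_hanger, but light wood with a white block; hangs on the same parking bar, leave it alone.
- rail_hanger: Same shape and size as dark_hanger, but light wood with a blue block; hangs on the long rail right (-y) of the disc, leave it alone.
- rail: Long valet rail, fixed: steel bar of 16 mm diameter along its y axis, axis 190 mm above the origin, between dark posts (24 x 18 mm) at y +-250 mm, on a base board 90 x 550 x 14 mm. Origin: centre of the underside, on the table; x away from the robot, y to the left.
- divider: Orange divider disc on the long rail, diameter 76 mm, 10 mm thick (faces at y +-5 mm), small collar on its -y side. Origin: its centre, on the rail's axis; axes as the rail's. Shifts along the rail if pushed with more than about 12 N; more than 5 mm is a failure. A hanger touching its left face has its origin 19 mm to +y of it.
- parking_bar: Low parking bar, fixed, same make as the rail: bar of 16 mm diameter along its y axis, axis 130 mm above the origin, posts at y +-130 mm. The dark and the oak hanger hang on it, 110 mm apart, in either order. Origin: centre of the underside, on the table.
- tumbler: Glass tumbler, 76 mm diameter, 85 mm high; origin at the centre of its underside. Leave it alone.
- pipe: Dark pipe lying on the table, about 140 mm long, 40 mm high; origin under the bowl, stem to its +x. Leave it alone.
Not all that is in view belongs to the job. Leave any pink look-alike of the dark_hanger alone.

How it is judged:
By the outcome, as a careful person would: the job done as asked, in the order asked, and still so for the second after the job is handed in, with the robot touching nothing.
It also fails if it takes over 64 s, if anything falls off the work surface, if the arm or the gripper's body presses on something with over 40 N, if the wrist force passes 120 N, or if a joint passes its speed limit or range.

ROBOT

A 6-joint arm with a two-finger parallel gripper is mounted at the origin on the work surface. World frame = base frame: x ahead of the robot, y to its left, z up, the work surface at z = 0. Lengths are in m, angles in rad, forces in N, time in s.
With the tool pointing down it reaches from about 0.35 to 0.975 m from the base axis. Payload 17.4 kg.
Tool frame: the origin (TCP) lies at the very end of the fingers, on their centre line; the grasp point (between the pads) lies 19 mm behind it (env.grasp_offset is the distance from the TCP to the grasp point, in m); z points along the fingers, y is the line along which they close (so a half turn about z gives the same grasp; the last joint's range is limited). The gripper opens to 85 mm and grips with 20 to 120 N. Pads are 22 mm wide; open, the fingers measure 114 mm over their backs; the gripper's body (76 mm by 85 mm) begins 54 mm behind the grasp point. The pads swing forward as they close: fully open they stand 13 mm farther back than shut.
Start: joints at [-1.269, 0.116, 1.442, -0, 1.584, -0.038], TCP at [0.225, -0.636, 0.231] pointing down, gripper open.
Joint ranges: [-2.83, 2.83], [-0.83, 2.19], [0.07, 2.5], [-1.14, 4.28], [0.01, 3], [-2.97, 2.97]. Speed limits (rad/s): [1.89, 1.89, 2.22, 3.14, 3.14, 3.14].

INTERFACE

Orientations are given as [roll, pitch, yaw] about the fixed x, y, z axes, in that order (R = Rz(yaw) Ry(pitch) Rx(roll)).
In Python, from bench import env gives the robot as it stands. The module is installed in compiled form; this text tells all that it offers.
- The arm moves only by the tool drive_tool, never from a script. Its argument "steps" is a list of rows, each an object with "turn": the turn, a rotation vector about the tool's x, y, z scaled (see below), a list of three; "slide": the shift along the tool's x, y, z scaled (see below), a list of three; "jaw": the opening, from 0 (shut) to 1 (fully open). In form: [{"turn": [rx, ry, rz], "slide": [x, y, z], "jaw": jaw}, ...]. A call has 1 to 8 rows; each row shifts and turns the commanded pose from where the row before left it, along the tool's axes as they then stand; what a row does not reach is not made up. The controller multiplies each number of a shift by 0.04 m and each number of a turn by 4 degrees. A row lasts 1/10 s, in which the tool goes at most 50 mm and 8.59 degrees, less where a joint would pass 70% of its speed; a pose out of reach is approached as far as the arm can. A call with a number of a shift or a turn outside -1 to 1 is refused whole. A call with a gripper value outside its range is refused whole. The fingers move at their own pace and stop on an object; the grip force is fixed at half the most. Time passes only in rows, so rows that do not move let the fingers close. It gives the time, the measured TCP pose, the force, the opening and the grip force at its end, in the units of the state.
- env.observe(): the state, without advancing time (a new reading comes with each control period).
- env.get_image(name): name is "scene" or "top"; returns the picture (420x560x3 uint8, blue, green, red); there is no depth.
- env.camera_info(name): a dict with "fx", "fy", "cx", "cy" (pixels), "k1" (the pictures are not rectified: a ray, as slopes to the right and down, at radius r is drawn at 1 + k1 r^2 times it, then the intrinsics apply), "camera_from_world" (4x4, takes a point from world to camera coordinates). Camera axes: x right, y up, looking along -z (the intrinsics and any distortion apply to the point x, -y, -z); pixel columns grow to the right and rows downward; lengths in m; the calibration is good to about 2 mm. A picture is of the moment at which its call begins. camera_info takes no time and is no camera call.
- env.sign_off(): hands the job in; it is judged then, once.
Trained networks look in the newest picture that a camera, given by its name, has taken for a name from the list of things; names that differ only in an ending like _2 or _b are one class to them, and where a whole thing is asked for, a point or a joint stands for the part that bears it (a point fixed in the world has none). Each returns a list of dicts, best first, with "score" (0 to 1); they miss things now and then, are a little off and sometimes report something else, mostly with a low value. They report only what shows in the picture. A call takes as long as a camera call. They do not tell look-alikes from the thing itself.
- env.find_in(camera, label): "rect" ([left, top, right, bottom] in pixels, round what is visible of it).
- env.mark_of(camera, label): "point" ([row, column] in pixels: a listed point, or the origin of a listed thing).
The state is a dict: "clock": time; "joints": joint angles; "joint_vel": joint speeds; "effort": joint torques, N m; "position": TCP position; "ee_rot": TCP orientation; "wrist_force": force on the tool from outside, world axes, zero at the start; "moment": the same for the moment, N m; "finger_gap": opening from 0.0 (shut) to 1.0 (fully open); "finger_force": force on a finger pad.
Only numpy, scipy, OpenCV 4.12 (cv2) and the standard library are available. Lean on these libraries where they do the work, as an engineer would, in place of code of your own. Each camera call takes 0.05 s, during which the arm holds its last target. There are 200 camera calls.

## Working session

There is one attempt and no reset: what is moved stays moved. The work goes in short steps, Python scripts to look and compute and a tool call to move; the robot and the scene stay as the last step left them, time stands still between calls to the robot, and variables do not carry over. Pictures are saved under pics/ and viewed, at most 10 in all, crops included, and the job is handed in when it is done.

Besides the shell and the picture viewer there is one more tool, called after "Call:" in YAML: its name, and indented under it one key for each argument. drive_tool: Moves the arm, as the interface text tells. Shifts and turns lie within -1 to 1; 1 stands for 0.04 m of shift or 4 degrees of turn. Its arguments: {"type":"object","properties":{"steps":{"type":"array","items":{"type":"object","properties":{"turn":{"type":"array","items":{"type":"number","minimum":-1,"maximum":1}},"slide":{"type":"array","items":{"type":"number","minimum":-1,"maximum":1}},"jaw":{"type":"number"}}}}},"required":["steps"]}

```bash
mkdir -p pics
cat > h.py <<'E'
import numpy as np, cv2
from bench import env
def ray(cam,row,col):
    c=env.camera_info(cam); M=np.array(c["camera_from_world"])
    u=np.array([(col-c["cx"])/c["fx"],(row-c["cy"])/c["fy"]]); d=u.copy()
    for _ in range(20): u=d/(1+c["k1"]*(u@u))
    R=M[:3,:3]; o=-R.T@M[:3,3]
    v=R.T@np.array([u[0],-u[1],-1]); return o,v/np.linalg.norm(v)
def onz(cam,row,col,z):
    o,v=ray(cam,row,col); return o+v*(z-o[2])/v[2]
def tri(p1,p2):
    (a,v),(b,w)=ray("scene",*p1),ray("top",*p2)
    s=np.linalg.lstsq(np.c_[v,-w],b-a,rcond=None)[0]
    p,q=a+v*s[0],b+w*s[1]; return (p+q)/2,np.linalg.norm(p-q)
def proj(cam,P):
    c=env.camera_info(cam); M=np.array(c["camera_from_world"]); p=M[:3,:3]@np.array(P)+M[:3,3]
    u=np.array([p[0],-p[1]])/-p[2]; u=u*(1+c["k1"]*(u@u)); return u[1]*c["fy"]+c["cy"],u[0]*c["fx"]+c["cx"]
E
python3 - <<'E'
from h import *
for c in("scene","top"):
    cv2.imwrite(f"pics/{c}0.png",env.get_image(c))
    for l in("red_block","dark_hanger","hook_mouth","oak_hanger","rail_hanger","rail","divider","parking_bar","tumbler","pipe"):
        print(c,l,[(np.round(d["point"]).tolist(),round(d["score"],2)) for d in env.mark_of(c,l)][:3])
s=env.observe();print(s["clock"],s["position"],s["ee_rot"],env.grasp_offset)
E
```

```text
scene red_block [([341.0, 247.0], 0.97), ([275.0, 196.0], 0.94), ([256.0, 105.0], 0.6)]
scene dark_hanger [([347.0, 251.0], 0.9), ([278.0, 196.0], 0.8), ([262.0, 111.0], 0.8)]
scene hook_mouth [([341.0, 244.0], 0.93), ([288.0, 202.0], 0.81), ([265.0, 106.0], 0.79)]
scene oak_hanger [([247.0, 232.0], 0.72)]
scene rail_hanger [([264.0, 322.0], 0.94)]
scene rail [([252.0, 369.0], 0.97)]
scene divider [([218.0, 379.0], 0.67)]
scene parking_bar [([282.0, 220.0], 0.74)]
scene tumbler [([166.0, 364.0], 0.71)]
scene pipe [([211.0, 313.0], 0.71)]
top red_block [([271.0, 414.0], 0.86), ([154.0, 353.0], 0.64), ([206.0, 360.0], 0.6)]
top dark_hanger [([277.0, 405.0], 0.91), ([161.0, 354.0], 0.51), ([151.0, 233.0], 0.34)]
top hook_mouth [([203.0, 359.0], 0.87), ([280.0, 414.0], 0.75), ([167.0, 350.0], 0.66)]
top oak_hanger [([214.0, 326.0], 0.84), ([220.0, 337.0], 0.55)]
top rail_hanger [([155.0, 283.0], 0.56)]
top rail [([174.0, 226.0], 0.61)]
top divider [([151.0, 230.0], 0.73), ([222.0, 336.0], 0.55)]
top parking_bar [([222.0, 339.0], 0.65)]
top tumbler [([244.0, 168.0], 0.92), ([225.0, 244.0], 0.59)]
top pipe [([226.0, 240.0], 0.53), ([151.0, 230.0], 0.36)]
1.1 [ 0.22498023 -0.63640276  0.23130441] [ 3.14158829e+00 -7.34885691e-06  3.39839356e-01] 0.0187
```

View pics/scene0.png

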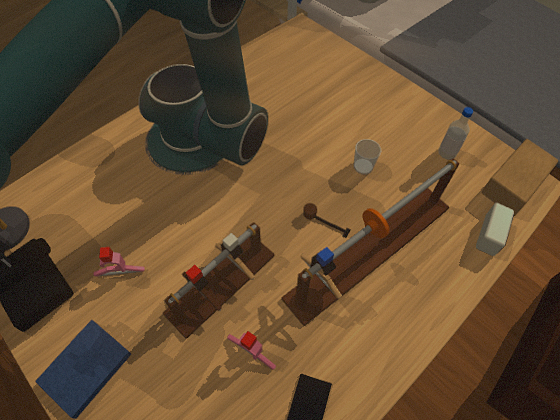

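View pics/top0.png

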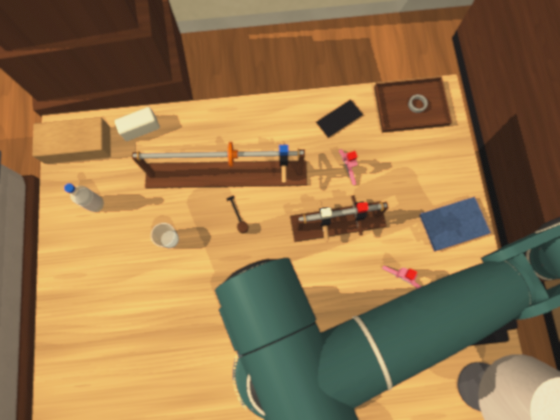

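The scene picture shows the dark hanger's red block at about (row 272, col 194), the white one at (242, 231), the disc at (220, 376) and the blue block at (257, 323). The top picture has them at (208, 362), (214, 327), (153, 231) and (154, 284). The other two red blocks are on pink look-alikes.

```bash
cat > m.py <<'E'
from h import *
def cen(cam,img,rng,near,r=22):
    hsv=cv2.cvtColor(img,cv2.COLOR_BGR2HSV); m=np.zeros(hsv.shape[:2],np.uint8)
    for lo,hi in rng: m|=cv2.inRange(hsv,np.array(lo),np.array(hi))
    k=np.zeros_like(m); cv2.circle(k,(near[1],near[0]),r,255,-1); m&=k
    n,l,s,c=cv2.connectedComponentsWithStats(m); i=1+np.argmax(s[1:,4]); return c[i][::-1],s[i]
RED=[((0,150,90),(6,255,255)),((172,150,90),(180,255,255))]
BLUE=[((105,130,60),(125,255,255))]; OR=[((7,200,140),(14,255,255))]
E
python3 - <<'E'
from m import *
S,T=cv2.imread("pics/scene0.png"),cv2.imread("pics/top0.png")
for n,r,a,b in(("red",RED,(272,194),(208,362)),("blue",BLUE,(257,323),(154,284)),("disc",OR,(220,376),(153,231))):
    a,sa=cen("scene",S,r,a);b,sb=cen("top",T,r,b);print(n,a,sa,b,sb,*tri(a,b))
print("white",tri((242,231),(214,327)))
a=cv2.resize(S[140:320,270:470],(800,600)[:1]+(720,),interpolation=3)[:600]
a=cv2.resize(S[150:345,150:470],None,fx=2.45,fy=2.45,interpolation=3)
b=cv2.resize(T[130:245,120:400],None,fx=2.8,fy=2.8,interpolation=3)
cv2.imwrite("pics/a.png",a);cv2.imwrite("pics/b.png",b)
E
```

```text
red [271.69918699 193.07317073] [186 265  15  15 123] [206.76785714 361.84821429] [356 202  13  11 112] [ 0.45203341 -0.29731785  0.16420618] 0.0006163872140808695
blue [254.232 325.256] [318 248  16  13 125] [150.0625   283.140625] [280 146   8  10  64] [ 0.63498359 -0.08040683  0.2200404 ] 0.004171544093219904
disc [215.75 379.  ] [370 209  17  17  64] [154.54918033 231.17213115] [228 143   9  24 122] [0.64666716 0.07756215 0.20869743] 0.01617740351407759
white (array([ 0.44580838, -0.18955123,  0.15359751]), np.float64(0.007744698377213177))
```

View pics/a.png

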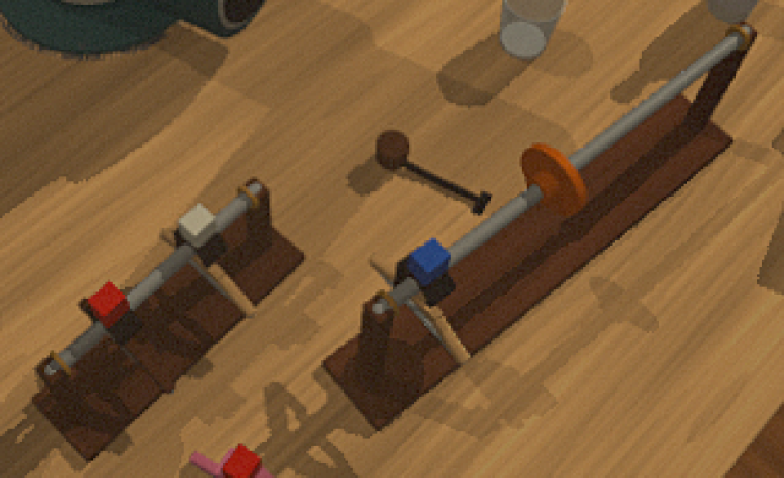

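View pics/b.png

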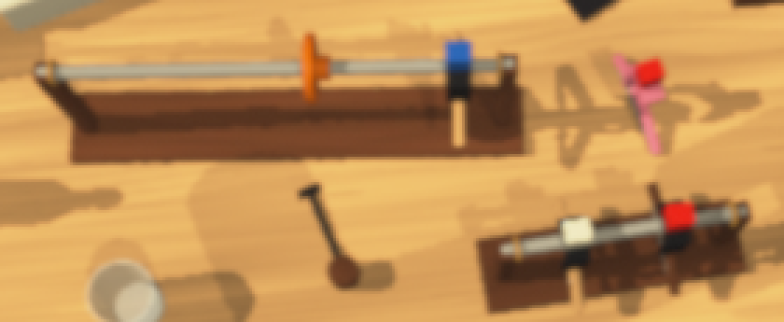

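The crops show the parking bar's ends at a(50,368)/(255,187) and b(742,211)/(505,250). The rail's ends are at a(380,305)/(745,33) and b(512,62)/(40,72).

Run:
```python
from m import *
A=lambda x,y:(150+y/2.45-.3,150+x/2.45-.3)
B=lambda x,y:(130+y/2.8-.3,120+x/2.8-.3)
for n,p in(("park-",((50,368),(742,211))),("park+",((255,187),(505,250))),("rail-",((380,308),(512,62))),("rail+",((745,35),(40,72))),("dark",((108,303),(679,216))),("white",((198,226),(576,232))),("blue",((430,262),(458,56)))):
    print(n,*tri(A(*p[0]),B(*p[1])))
for c in("scene","top"):
    M=np.array(env.camera_info(c)["camera_from_world"]);print(c,-M[:3,:3].T@M[:3,3])
# board corners rail & parking
for p,c in(((732,140),"rail +x+y"),((378,428),"rail +x-y"),((323,362),"rail -x-y"),((302,255),"pk +x+y"),((90,458),"pk +x-y"),((35,400),"pk -x-y")):
    print("scene",c,onz("scene",*A(*p),.014)[:2],onz("scene",*A(*p),0)[:2])
for p,c in(((527,157),"rail -x-y"),((72,160),"rail -x+y"),((490,312),"pk -x+y"),((477,240),"pk +x+y"),((745,270),"pk -x-y")):
    print("top",c,onz("top",*B(*p),.014)[:2],onz("top",*B(*p),0)[:2])
```

```text
park- [ 0.45707048 -0.37262498  0.13499986] 0.0010068163324540404
park+ [ 0.44223175 -0.11255897  0.13236833] 0.0005445730975905594
rail- [ 0.63277778 -0.13802099  0.19634806] 0.0053091613202057245
rail+ [0.68019775 0.36532572 0.18284396] 0.0002923985386488955
dark [ 0.45335832 -0.29865497  0.15885229] 0.0012288768123065047
white [ 0.44818506 -0.18808139  0.15677083] 0.000683271379731327
blue [ 0.63774187 -0.08170748  0.21474398] 0.0027891314519475565
scene [ 0.85017685 -0.42138308  1.02716099]
top [ 0.15954033 -0.02639429  1.40761683]
scene rail +x+y [0.72455875 0.37747044] [0.72282294 0.38850911]
scene rail +x-y [ 0.67585796 -0.1652025 ] [ 0.6734492  -0.16166256]
scene rail -x-y [ 0.58880128 -0.15728455] [ 0.58518956 -0.1536352 ]
scene pk +x+y [ 0.48582147 -0.09047601] [ 0.48078676 -0.08590349]
scene pk +x-y [ 0.50553465 -0.39172956] [ 0.50077234 -0.39131981]
scene pk -x-y [ 0.42112501 -0.39694555] [ 0.41519631 -0.39660787]
top rail -x-y [ 0.5792659  -0.16064127] [ 0.58348238 -0.16198989]
top rail -x+y [0.63465124 0.38370413] [0.63942411 0.3878239 ]
top pk -x+y [ 0.39672832 -0.09470762] [ 0.39911106 -0.09539388]
top pk +x+y [ 0.48390502 -0.08936263] [ 0.48716352 -0.0899952 ]
top pk -x-y [ 0.41411714 -0.39768127] [ 0.41667457 -0.40141115]
```

```bash
cat > fit.py <<'E'
from m import *
from scipy.optimize import least_squares
A=lambda x,y:(150+y/2.45-.3,150+x/2.45-.3)
B=lambda x,y:(130+y/2.8-.3,120+x/2.8-.3)
def W(p,l): c,s=np.cos(p[2]),np.sin(p[2]); return [p[0]+c*l[0]-s*l[1],p[1]+s*l[0]+c*l[1],l[2]]
def fit(obs,p0):
    f=lambda p:np.concatenate([np.subtract(proj(c,W(p,(x,y if np.isscalar(y) and abs(y)!=9 else np.sign(y)*p[3],z))),px) for c,px,x,y,z in obs])
    r=least_squares(f,p0,loss="soft_l1"); print(np.round(r.x,4),np.round(r.fun,1)); return r.x
R=fit([("scene",A(732,140),.045,.275,.0),("scene",A(323,362),-.045,-.275,.014),("top",B(527,157),-.045,-.275,.014),("top",B(72,160),-.045,.275,.014),
 ("scene",A(380,308),0,-9,.19),("scene",A(745,35),0,9,.19),("top",B(512,62),0,-9,.19),("top",B(40,72),0,9,.19)],[.655,.11,-.094,.255])
P=fit([("scene",A(302,255),.045,.155,.014),("scene",A(35,400),-.045,-.155,.014),("top",B(490,312),-.045,.155,.014),("top",B(477,240),.045,.155,.014),("top",B(745,270),-.045,-.155,.014),
 ("scene",A(50,368),0,-9,.13),("scene",A(255,187),0,9,.13),("top",B(742,211),0,-9,.13),("top",B(505,250),0,9,.13)],[.45,-.243,.058,.13])
for n,p,w in(("dark",P,(.4531,-.2985)),("white",P,(.448,-.188)),("blue",R,(.6377,-.0817))):
    d=np.subtract(w,p[:2]);c,s=np.cos(p[2]),np.sin(p[2]);print(n,"local",c*d[0]+s*d[1],-s*d[0]+c*d[1])
# disc: 1-D y along rail from each image
for c,px in(("scene",A(553,180)),("top",B(309,67))):
    r=least_squares(lambda y:np.subtract(proj(c,W(R,(0,y[0],.19))),px),[0]);print("disc y",r.x,r.fun)
E
python3 fit.py
```

```text
[ 0.656   0.1126 -0.0896  0.2499] [ 1.8 -0.4 -0.6 -0.6 -2.  -1.2 -0.1 -2.   1.2 -0.5 -1.3 -0.5  0.1 -1.5
 -0.5  0.5]
[ 0.4501 -0.2436  0.0618  0.1308] [-1.1  1.1 -0.7 -2.8  0.4 -0.9 -0.4 -1.  -0.3  1.   1.6  0.   0.6 -0.3
 -0.  -0.1  0.2  0.1]
dark local -0.0004384653937047345 -0.05497423559551376
white local 0.0012936850300332547 0.05562983148571767
blue local -0.0008972323568762174 -0.19512424374556978
disc y [-0.03742459] [-0.25400556 -0.19400523]
disc y [-0.03672518] [-0.3797582  -0.00677376]
```

Call:
drive_tool:
  steps:
    - {"slide": [0.683, -0.505, 0], "turn": [0, 0, 0], "jaw": 1}
    - {"slide": [0.683, -0.505, 0], "turn": [0, 0, 0], "jaw": 1}
    - {"slide": [0.683, -0.505, 0], "turn": [0, 0, 0], "jaw": 1}
    - {"slide": [0.683, -0.505, 0], "turn": [0, 0, 0], "jaw": 1}
    - {"slide": [0.683, -0.505, 0], "turn": [0, 0, 0], "jaw": 1}
    - {"slide": [0.683, -0.505, 0], "turn": [0, 0, 0], "jaw": 1}
    - {"slide": [0.683, -0.505, 0], "turn": [0, 0, 0], "jaw": 1}
    - {"slide": [0.683, -0.505, 0], "turn": [0, 0, 0], "jaw": 1}

```text
clock: 1.9
position: [0.3777, -0.41, 0.2315]
ee_rot: [3.141, -0.0, 0.34]
wrist_force: [0.7, -1.2, -0.0]
finger_gap: 1.003
finger_force: 0.0
```

Call:
drive_tool:
  steps:
    - {"slide": [0.683, -0.505, 0], "turn": [0, 0, 0], "jaw": 1}
    - {"slide": [0.683, -0.505, 0], "turn": [0, 0, 0], "jaw": 1}
    - {"slide": [0.683, -0.505, 0], "turn": [0, 0, 0], "jaw": 1}
    - {"slide": [0.683, -0.505, 0], "turn": [0, 0, 0], "jaw": 1}
    - {"turn": [0, 0, -1], "slide": [0, 0, 0], "jaw": 1}
    - {"turn": [0, 0, -1], "slide": [0, 0, 0], "jaw": 1}
    - {"turn": [0, 0, -1], "slide": [0, 0, 0], "jaw": 1}
    - {"turn": [0, 0, -1], "slide": [0, 0, 0], "jaw": 1}

```text
clock: 2.7
position: [0.4533, -0.2985, 0.2314]
ee_rot: [3.141, -0.0, 0.622]
wrist_force: [0.1, 0.6, -0.5]
finger_gap: 1.0
finger_force: 0.0
```

Call:
drive_tool:
  steps:
    - {"turn": [0, 0, -1], "slide": [0, 0, 0], "jaw": 1}
    - {"turn": [0, 0, -1], "slide": [0, 0, 0], "jaw": 1}
    - {"turn": [0, 0, -1], "slide": [0, 0, 0], "jaw": 1}
    - {"turn": [0, 0, -1], "slide": [0, 0, 0], "jaw": 1}
    - {"turn": [0, 0, -1], "slide": [0, 0, 0], "jaw": 1}
    - {"turn": [0, 0, -1], "slide": [0, 0, 0], "jaw": 1}
    - {"turn": [0, 0, -1], "slide": [0, 0, 0], "jaw": 1}
    - {"turn": [0, 0, -1], "slide": [0, 0, 0], "jaw": 1}

```text
clock: 3.5
position: [0.4533, -0.2986, 0.2314]
ee_rot: [3.141, 0.0, 1.18]
wrist_force: [-0.6, 0.1, 0.3]
finger_gap: 1.002
finger_force: 0.0
```

Call:
drive_tool:
  steps:
    - {"turn": [0, 0, -1], "slide": [0, 0, 0], "jaw": 1}
    - {"turn": [0, 0, -1], "slide": [0, 0, 0], "jaw": 1}
    - {"turn": [0, 0, -1], "slide": [0, 0, 0], "jaw": 1}
    - {"turn": [0, 0, -1], "slide": [0, 0, 0], "jaw": 1}
    - {"turn": [0, 0, -1], "slide": [0, 0, 0], "jaw": 1}
    - {"turn": [0, 0, -1], "slide": [0, 0, 0], "jaw": 1}
    - {"turn": [0, 0, -0.5], "slide": [0, 0, 0], "jaw": 1}
    - {"turn": [0, 0, 0], "slide": [0, 0, 0], "jaw": 1}

```text
clock: 4.3
position: [0.4533, -0.2986, 0.2314]
ee_rot: [3.141, 0.0, 1.632]
wrist_force: [-0.1, 0.3, 0.1]
finger_gap: 1.001
finger_force: 0.0
```

Call:
drive_tool:
  steps:
    - {"slide": [0, 0, 0.54], "turn": [0, 0, 0], "jaw": 1}
    - {"slide": [0, 0, 0.54], "turn": [0, 0, 0], "jaw": 1}
    - {"slide": [0, 0, 0.54], "turn": [0, 0, 0], "jaw": 1}
    - {"slide": [0, 0, 0.54], "turn": [0, 0, 0], "jaw": 1}
    - {"slide": [0, 0, 0], "turn": [0, 0, 0], "jaw": 1}

```text
clock: 4.8
position: [0.4523, -0.2979, 0.1421]
ee_rot: [-3.138, -0.003, 1.63]
wrist_force: [-0.9, 0.0, 0.4]
finger_gap: 1.0
finger_force: 0.0
```

Call:
drive_tool:
  steps:
    - {"slide": [0, 0, 0], "turn": [0, 0, 0], "jaw": 0}
    - {"slide": [0, 0, 0], "turn": [0, 0, 0], "jaw": 0}
    - {"slide": [0, 0, 0], "turn": [0, 0, 0], "jaw": 0}
    - {"slide": [0, 0, 0], "turn": [0, 0, 0], "jaw": 0}
    - {"slide": [0, 0, 0], "turn": [0, 0, 0], "jaw": 0}
    - {"slide": [0, 0, 0], "turn": [0, 0, 0], "jaw": 0}
    - {"slide": [0, 0, 0], "turn": [0, 0, 0], "jaw": 0}
    - {"slide": [0, 0, 0], "turn": [0, 0, 0], "jaw": 0}

```text
clock: 5.6
position: [0.4539, -0.2988, 0.1459]
ee_rot: [3.14, 0.001, 1.631]
wrist_force: [3.9, -0.0, 5.8]
finger_gap: 0.271
finger_force: 59.5
```

Call:
drive_tool:
  steps:
    - {"slide": [0, 0, -0.2], "turn": [0, 0, 0], "jaw": 0}
    - {"slide": [0, 0, -0.25], "turn": [0, 0, 0], "jaw": 0}
    - {"slide": [0, 0, -0.25], "turn": [0, 0, 0], "jaw": 0}
    - {"slide": [0, 0, 0], "turn": [0, 0, 0], "jaw": 0}

```text
clock: 6.0
position: [0.4537, -0.2989, 0.1748]
ee_rot: [3.14, 0.001, 1.631]
wrist_force: [0.3, -0.1, -2.2]
finger_gap: 0.27
finger_force: 59.0
```

Call:
drive_tool:
  steps:
    - {"slide": [0, -0.25, 0], "turn": [0, 0, 0], "jaw": 0}
    - {"slide": [0, -0.25, 0], "turn": [0, 0, 0], "jaw": 0}
    - {"slide": [0, -0.25, 0], "turn": [0, 0, 0], "jaw": 0}
    - {"slide": [0, -0.25, 0], "turn": [0, 0, 0], "jaw": 0}
    - {"slide": [0, -0.25, 0], "turn": [0, 0, 0], "jaw": 0}
    - {"slide": [0, -0.25, 0], "turn": [0, 0, 0], "jaw": 0}

```text
clock: 6.6
position: [0.3924, -0.3023, 0.1729]
ee_rot: [3.141, 0.0, 1.631]
wrist_force: [0.7, -0.1, -1.7]
finger_gap: 0.271
finger_force: 59.1
```

Call:
drive_tool:
  steps:
    - {"slide": [0, 0, -0.88], "turn": [0, 0, 0], "jaw": 0}
    - {"slide": [0, 0, -0.88], "turn": [0, 0, 0], "jaw": 0}
    - {"slide": [0, 0, -0.88], "turn": [0, 0, 0], "jaw": 0}
    - {"slide": [0, 0, -0.88], "turn": [0, 0, 0], "jaw": 0}
    - {"slide": [0, 0, -0.88], "turn": [0, 0, 0], "jaw": 0}
    - {"slide": [0, 0, 0], "turn": [0, 0, 0.72], "jaw": 0}
    - {"slide": [0, 0, 0], "turn": [0, 0, 0.72], "jaw": 0}
    - {"slide": [0, 0, 0], "turn": [0, 0, 0.72], "jaw": 0}

```text
clock: 7.4
position: [0.3929, -0.3023, 0.3491]
ee_rot: [3.141, 0.0, 1.478]
wrist_force: [0.1, 0.6, -2.5]
finger_gap: 0.267
finger_force: 61.1
```

Call:
drive_tool:
  steps:
    - {"slide": [0.84, 0.258, 0], "turn": [0, 0, 0], "jaw": 0}
    - {"slide": [0.84, 0.258, 0], "turn": [0, 0, 0], "jaw": 0}
    - {"slide": [0.84, 0.258, 0], "turn": [0, 0, 0], "jaw": 0}
    - {"slide": [0.84, 0.258, 0], "turn": [0, 0, 0], "jaw": 0}
    - {"slide": [0.84, 0.258, 0], "turn": [0, 0, 0], "jaw": 0}
    - {"slide": [0.84, 0.258, 0], "turn": [0, 0, 0], "jaw": 0}
    - {"slide": [0.84, 0.258, 0], "turn": [0, 0, 0], "jaw": 0}
    - {"slide": [0.84, 0.258, 0], "turn": [0, 0, 0], "jaw": 0}

```text
clock: 8.2
position: [0.4997, -0.0408, 0.349]
ee_rot: [3.141, 0.0, 1.48]
wrist_force: [-0.4, -0.3, -2.7]
finger_gap: 0.262
finger_force: 61.1
```

Call:
drive_tool:
  steps:
    - {"slide": [0.84, 0.258, 0], "turn": [0, 0, 0], "jaw": 0}
    - {"slide": [0.84, 0.258, 0], "turn": [0, 0, 0], "jaw": 0}
    - {"slide": [0.84, 0.258, 0], "turn": [0, 0, 0], "jaw": 0}
    - {"slide": [0.84, 0.258, 0], "turn": [0, 0, 0], "jaw": 0}
    - {"slide": [0.84, 0.258, 0], "turn": [0, 0, 0], "jaw": 0}
    - {"slide": [0.84, 0.258, 0], "turn": [0, 0, 0], "jaw": 0}
    - {"slide": [0.84, 0.258, 0], "turn": [0, 0, 0], "jaw": 0}
    - {"slide": [0.84, 0.258, 0], "turn": [0, 0, 0], "jaw": 0}

```text
clock: 9.0
position: [0.6064, 0.2192, 0.3489]
ee_rot: [-3.142, 0.0, 1.481]
wrist_force: [0.9, -0.5, -3.2]
finger_gap: 0.269
finger_force: 61.1
```

Call:
drive_tool:
  steps:
    - {"slide": [0, 0, 0], "turn": [0, 0, 0], "jaw": 0}
    - {"slide": [0, 0, 0], "turn": [0, 0, 0], "jaw": 0}

```text
clock: 9.2
position: [0.6062, 0.2183, 0.3484]
ee_rot: [-3.141, 0.001, 1.481]
wrist_force: [0.7, 0.5, -3.7]
finger_gap: 0.263
finger_force: 59.6
```

Run:
```python
from h import *
a=env.get_image("scene")[60:300,260:500]; b=env.get_image("top")[80:280,90:390]
cv2.imwrite("pics/c.png",np.hstack([cv2.resize(a,(400,400),interpolation=3),cv2.resize(b,(400,267),interpolation=3) if 0 else cv2.copyMakeBorder(cv2.resize(b,(400,267),interpolation=3),0,133,0,0,0)]))
```

```text
(no output)
```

View pics/c.png

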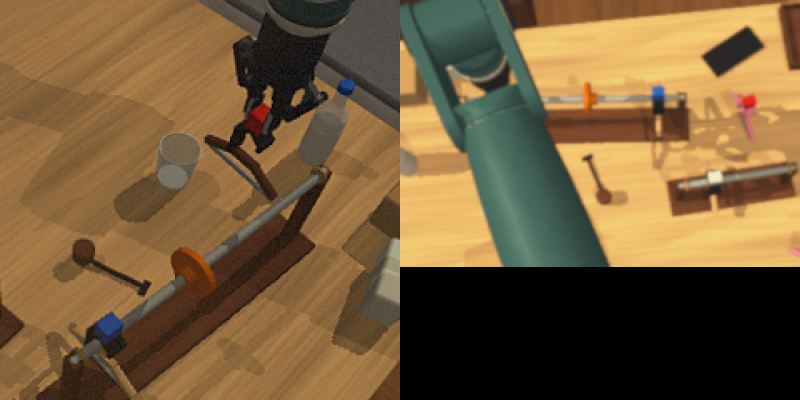

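The scene crop shows the hanger held over the robot side of the rail, with its shoulder ends at about (143, 386) and (178, 422) in full-picture pixels. Shoulders 66 mm long may have brushed the parking bar when I lifted, so I'm checking how the hanger sits in the grip.

Run:
```python
from m import *
S=env.get_image("scene"); s=env.observe(); print(s["position"],s["ee_rot"])
x,y,z=s["position"]; t=s["ee_rot"][2]-np.pi/2; z-=.016
f=lambda l:(x+np.cos(t)*l[0]-np.sin(t)*l[1],y+np.sin(t)*l[0]+np.cos(t)*l[1],z+l[2])
print("red seen",cen("scene",S,RED,(131,415)),"exp",proj("scene",f((0,0,.028))))
for o in [(0,0,.042),(-.012,-.014,.042),(.012,-.014,.042),(.012,-.014,.014)]:print(o,np.round(proj("scene",f(o)),1))
for o in [(-.066,0,-.083),(.066,0,-.083),(-.066,0,-.07),(.066,0,-.07),(0,0,-.046)]: 
  p=proj("scene",f(o)); print(o,np.round(p,1)); cv2.circle
im=cv2.resize(S[90:200,360:470],(800,800),interpolation=3)[:600]
im=cv2.resize(S[90:200,355:465],(594,594),interpolation=3)
for o in [(-.066,0,-.083),(.066,0,-.083),(0,0,-.046),(-.012,-.014,.042),(.012,-.014,.042),(.012,-.014,.014),(-.012,-.014,.014)]:
  r,c=proj("scene",f(o)); cv2.drawMarker(im,(int((c+.5-355)*5.4),int((r+.5-90)*5.4)),(255,255,0),0,12,1)
cv2.imwrite("pics/d.png",im)
```

```text
[0.60605779 0.21730052 0.34926763] [ 3.14120177e+00 -1.92972072e-05  1.47969945e+00]
red seen (array([127.01351351, 416.09459459]), array([410, 122,  12,  12,  74], dtype=int32)) exp (np.float64(129.3846710390401), np.float64(415.913739560243))
(0, 0, 0.042) [124.9 417.7]
(-0.012, -0.014, 0.042) [124.4 409.1]
(0.012, -0.014, 0.042) [131.2 417.6]
(0.012, -0.014, 0.014) [140.1 414.1]
(-0.066, 0, -0.083) [144.4 383.2]
(0.066, 0, -0.083) [179.7 424.2]
(-0.066, 0, -0.07) [140.9 384.3]
(0.066, 0, -0.07) [176.3 425.8]
(0, 0, -0.046) [151.5 407.2]
```

View pics/d.png

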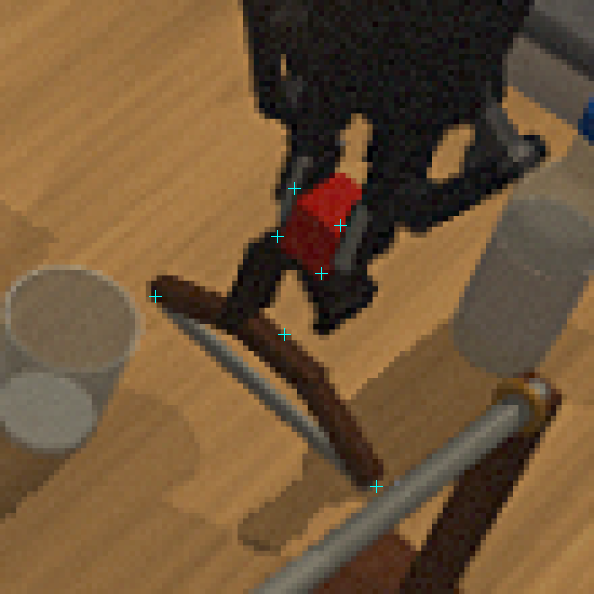

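Call:
drive_tool:
  steps:
    - {"slide": [0, -0.45, 0], "turn": [0, 0, 0], "jaw": 0}
    - {"slide": [0, -0.45, 0], "turn": [0, 0, 0], "jaw": 0}
    - {"slide": [0, 0, 0], "turn": [0, 0, 0], "jaw": 0}
    - {"slide": [0, 0, 0.71], "turn": [0, 0, 0], "jaw": 0}
    - {"slide": [0, 0, 0.71], "turn": [0, 0, 0], "jaw": 0}
    - {"slide": [0, 0, 0.71], "turn": [0, 0, 0], "jaw": 0}
    - {"slide": [0, 0, 0.71], "turn": [0, 0, 0], "jaw": 0}
    - {"slide": [0, 0, 0], "turn": [0, 0, 0], "jaw": 0}

```text
clock: 10.15
position: [0.5695, 0.2204, 0.2315]
ee_rot: [-3.137, 0.002, 1.48]
wrist_force: [-0.4, -0.3, -2.0]
finger_gap: 0.264
finger_force: 59.7
```

Call:
drive_tool:
  steps:
    - {"slide": [0, 0.3, 0], "turn": [0, 0, 0], "jaw": 0}
    - {"slide": [0, 0.3, 0], "turn": [0, 0, 0], "jaw": 0}
    - {"slide": [0, 0.3, 0], "turn": [0, 0, 0], "jaw": 0}
    - {"slide": [0, 0.3, 0], "turn": [0, 0, 0], "jaw": 0}

```text
clock: 10.55
position: [0.6198, 0.217, 0.2362]
ee_rot: [3.14, -0.0, 1.48]
wrist_force: [-0.5, 0.3, -2.2]
finger_gap: 0.266
finger_force: 59.8
```

Call:
drive_tool:
  steps:
    - {"slide": [0, 0.3, 0], "turn": [0, 0, 0], "jaw": 0}
    - {"slide": [0, 0.3, 0], "turn": [0, 0, 0], "jaw": 0}
    - {"slide": [0, 0.3, 0], "turn": [0, 0, 0], "jaw": 0}
    - {"slide": [0, 0.25, 0], "turn": [0, 0, 0], "jaw": 0}
    - {"slide": [0, 0, 0], "turn": [0, 0, 0], "jaw": 0}
    - {"slide": [0, 0, 0], "turn": [0, 0, 0], "jaw": 0}

```text
clock: 11.15
position: [0.6641, 0.2131, 0.2351]
ee_rot: [-3.141, 0.0, 1.48]
wrist_force: [-0.1, -0.7, -1.8]
finger_gap: 0.267
finger_force: 59.8
```

Run:
```python
from h import *
cv2.imwrite("pics/e.png",cv2.resize(env.get_image("scene")[120:260,340:500],None,fx=4.2,fy=4.2,interpolation=3))
s=env.observe();print(s["position"],s["ee_rot"],s["wrist_force"],s["moment"])
```

```text
[0.66384678 0.21312689 0.23527383] [-3.14135411e+00  2.70047074e-05  1.48062092e+00] [ 0.10324985 -0.43815812 -2.48415114] [0.00213958 0.00946842 0.01312261]
```

View pics/e.png

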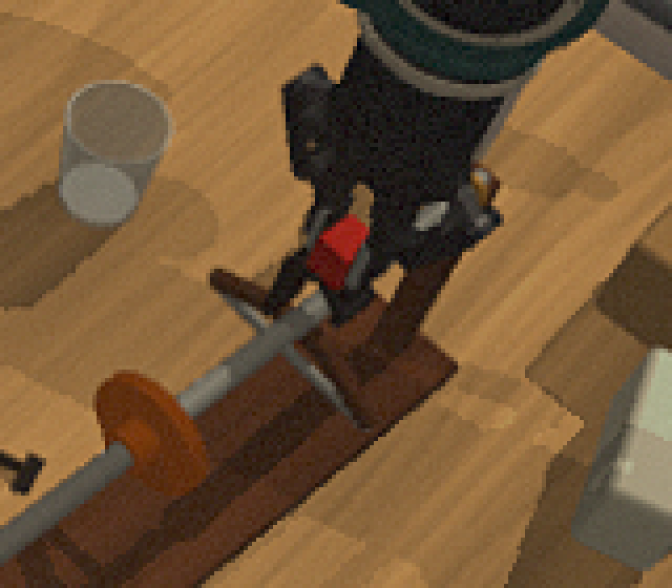

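The crop shows the rail going into the hook at about (310, 315), with the shoulders below it. I'll lower it now.

Call:
drive_tool:
  steps:
    - {"slide": [0, 0, 0.2], "turn": [0, 0, 0], "jaw": 0}
    - {"slide": [0, 0, 0.2], "turn": [0, 0, 0], "jaw": 0}
    - {"slide": [0, 0, 0.15], "turn": [0, 0, 0], "jaw": 0}
    - {"slide": [0, 0, 0.1], "turn": [0, 0, 0], "jaw": 0}
    - {"slide": [0, 0, 0], "turn": [0, 0, 0], "jaw": 0}
    - {"slide": [0, 0, 0], "turn": [0, 0, 0], "jaw": 0}

```text
clock: 11.8
position: [0.6649, 0.2131, 0.2113]
ee_rot: [3.137, -0.001, 1.48]
wrist_force: [3.9, -0.2, 11.8]
finger_gap: 0.267
finger_force: 61.5
```

Call:
drive_tool:
  steps:
    - {"slide": [0, 0.04, 0], "turn": [0, 0, 0], "jaw": 0}
    - {"slide": [0, 0, 0], "turn": [0, 0, 0], "jaw": 0}

```text
clock: 12.0
position: [0.6653, 0.2131, 0.2113]
ee_rot: [3.141, -0.001, 1.481]
wrist_force: [-9.1, -0.6, 14.5]
finger_gap: 0.269
finger_force: 62.4
```

Call:
drive_tool:
  steps:
    - {"slide": [0, 0, 0], "turn": [0, 0, 0], "jaw": 0.4}
    - {"slide": [0, 0, 0], "turn": [0, 0, 0], "jaw": 0.6}
    - {"slide": [0, 0, 0], "turn": [0, 0, 0], "jaw": 0.8}
    - {"slide": [0, 0, 0], "turn": [0, 0, 0], "jaw": 1}
    - {"slide": [0, 0, 0], "turn": [0, 0, 0], "jaw": 1}

```text
clock: 12.5
position: [0.6656, 0.2129, 0.2091]
ee_rot: [-3.141, 0.0, 1.481]
wrist_force: [-0.0, -0.3, 0.4]
finger_gap: 1.001
finger_force: 0.0
```

Call:
drive_tool:
  steps:
    - {"slide": [0, 0, -0.4], "turn": [0, 0, 0], "jaw": 1}
    - {"slide": [0, 0, -0.6], "turn": [0, 0, 0], "jaw": 1}
    - {"slide": [0, 0, -0.8], "turn": [0, 0, 0], "jaw": 1}
    - {"slide": [0.9, 0, 0], "turn": [0, 0, 0], "jaw": 0.5}
    - {"slide": [0.9, 0, 0], "turn": [0, 0, 0], "jaw": 0}
    - {"slide": [0, 0, 0], "turn": [0, 0, 0], "jaw": 0}
    - {"slide": [0, 0, 0], "turn": [0, 0, 0], "jaw": 0}

```text
clock: 13.2
position: [0.6721, 0.2852, 0.282]
ee_rot: [3.141, 0.0, 1.482]
wrist_force: [-0.2, 0.1, 0.3]
finger_gap: 0.329
finger_force: 0.0
```

Run:
```python
from m import *
S=env.get_image("scene")
cv2.imwrite("pics/f.png",cv2.resize(S[120:260,340:500],None,fx=4.2,fy=4.2,interpolation=3))
s=env.observe();print(s["position"],s["ee_rot"],s["wrist_force"])
c,_=cen("scene",S,RED,(175,420));print(c,onz("scene",*c,.218+.006),"ref blue bias")
```

```text
[0.6721318  0.28448675 0.28203734] [3.14116401e+00 2.35802151e-05 1.48085676e+00] [0.15481421 0.4390818  0.11649566]
[183.04081633 420.43877551] [0.66540814 0.21784177 0.224     ] ref blue bias
```

View pics/f.png

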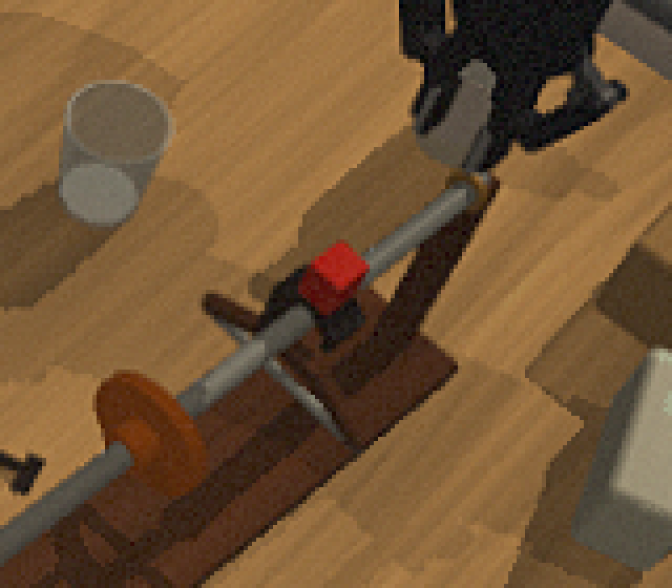

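The hanger hangs straight on the rail: its block is at (275, 335) in the crop and the disc at (430, 150). The gripper is clear of it. I'll lower the shut fingers to just above the rail on the hanger's +y side.

Call:
drive_tool:
  steps:
    - {"slide": [0, 0, 0.6], "turn": [0, 0, 0], "jaw": 0}
    - {"slide": [0, 0, 0.6], "turn": [0, 0, 0], "jaw": 0}
    - {"slide": [0, 0, 0.4], "turn": [0, 0, 0], "jaw": 0}
    - {"slide": [0, 0, 0.2], "turn": [0, 0, 0], "jaw": 0}
    - {"slide": [0, 0, 0.15], "turn": [0, 0, 0], "jaw": 0}
    - {"slide": [0, 0, 0], "turn": [0, 0, 0], "jaw": 0}
    - {"slide": [0, 0, 0], "turn": [0, 0, 0], "jaw": 0}

```text
clock: 13.95
position: [0.6724, 0.2847, 0.2043]
ee_rot: [3.141, -0.0, 1.48]
wrist_force: [0.5, 0.7, 0.5]
finger_gap: 0.0
finger_force: 0.0
```

Call:
drive_tool:
  steps:
    - {"slide": [0, 0, 0.05], "turn": [0, 0, 0], "jaw": 0}
    - {"slide": [-0.25, 0, 0], "turn": [0, 0, 0], "jaw": 0}
    - {"slide": [-0.25, 0, 0], "turn": [0, 0, 0], "jaw": 0}
    - {"slide": [-0.2, 0, 0], "turn": [0, 0, 0], "jaw": 0}
    - {"slide": [-0.15, 0, 0], "turn": [0, 0, 0], "jaw": 0}
    - {"slide": [-0.1, 0, 0], "turn": [0, 0, 0], "jaw": 0}
    - {"slide": [0, 0, 0], "turn": [0, 0, 0], "jaw": 0}

```text
clock: 14.65
position: [0.6687, 0.2462, 0.2015]
ee_rot: [3.141, -0.0, 1.48]
wrist_force: [-0.6, -0.1, 0.2]
finger_gap: 0.003
finger_force: 0.0
```

Call:
drive_tool:
  steps:
    - {"slide": [-0.1, 0, 0], "turn": [0, 0, 0], "jaw": 0}
    - {"slide": [-0.1, 0, 0], "turn": [0, 0, 0], "jaw": 0}
    - {"slide": [-0.1, 0, 0], "turn": [0, 0, 0], "jaw": 0}
    - {"slide": [-0.1, 0, 0], "turn": [0, 0, 0], "jaw": 0}
    - {"slide": [-0.1, 0, 0], "turn": [0, 0, 0], "jaw": 0}
    - {"slide": [-0.1, 0, 0], "turn": [0, 0, 0], "jaw": 0}

```text
clock: 15.25
position: [0.6665, 0.2226, 0.2013]
ee_rot: [-3.142, -0.0, 1.481]
wrist_force: [-0.5, 1.4, 0.3]
finger_gap: 0.0
finger_force: 0.5
```

Call:
drive_tool:
  steps:
    - {"slide": [-0.13, 0, 0], "turn": [0, 0, 0], "jaw": 0}
    - {"slide": [-0.13, 0, 0], "turn": [0, 0, 0], "jaw": 0}
    - {"slide": [-0.13, 0, 0], "turn": [0, 0, 0], "jaw": 0}
    - {"slide": [-0.13, 0, 0], "turn": [0, 0, 0], "jaw": 0}
    - {"slide": [-0.13, 0, 0], "turn": [0, 0, 0], "jaw": 0}
    - {"slide": [-0.13, 0, 0], "turn": [0, 0, 0], "jaw": 0}
    - {"slide": [-0.13, 0, 0], "turn": [0, 0, 0], "jaw": 0}
    - {"slide": [-0.09, 0, 0], "turn": [0, 0, 0], "jaw": 0}

```text
clock: 16.05
position: [0.6629, 0.1825, 0.2013]
ee_rot: [-3.142, 0.0, 1.48]
wrist_force: [0.6, 0.6, -0.6]
finger_gap: 0.0
finger_force: 0.5
```

```bash
cat > chk.py <<'E'
from m import *
S=env.get_image("scene");s=env.observe();print(s["clock"],s["position"],s["wrist_force"])
R=(.656,.1126,-.0896)
def loc(w): d=np.subtract(w[:2],R[:2]);c,q=np.cos(R[2]),np.sin(R[2]);return c*d[0]+q*d[1],-q*d[0]+c*d[1]
S0=cv2.imread("pics/scene0.png")
rr=proj("scene",(R[0]-np.sin(R[2])*0.03,R[1]+.03,.225))
n=(int(rr[0]),int(rr[1]))
c,st=cen("scene",S,RED,n,45); print("red",c,st[4],loc(onz("scene",*c,.224)))
for im in(S0,S): print("disc",cen("scene",im,OR,(220,376),28), cen("scene",im,[((5,180,90),(15,255,255))],(220,376),28)[0])
E
python3 chk.py
```

```text
16.1 [0.66292891 0.18219366 0.20136648] [-0.17980711 -0.00174413  0.27640595]
red [197.5862069  403.08965517] 145 (np.float64(0.0023911679951100972), np.float64(0.042034727363960946))
disc (array([215.75, 379.  ]), array([370, 209,  17,  17,  64], dtype=int32)) [220.57720588 376.35661765]Traceback (most recent call last):
  File "chk.py", line 9, in <module>
    for im in(S0,S): print("disc",cen("scene",im,OR,(220,376),28), cen("scene",im,[((5,180,90),(15,255,255))],(220,376),28)[0])
                                  ~~~^^^^^^^^^^^^^^^^^^^^^^^^^^^^
  File "m.py", line 6, in cen
    n,l,s,c=cv2.connectedComponentsWithStats(m); i=1+np.argmax(s[1:,4]); return c[i][::-1],s[i]
                                                     ~~~~~~~~~^^^^^^^^^
    return _wrapfunc(a, 'argmax', axis=axis, out=out, **kwds)
    return bound(*args, **kwds)
ValueError: attempt to get argmax of an empty sequence
```

Call:
drive_tool:
  steps:
    - {"slide": [-0.13, 0, 0], "turn": [0, 0, 0], "jaw": 0}
    - {"slide": [-0.13, 0, 0], "turn": [0, 0, 0], "jaw": 0}
    - {"slide": [-0.13, 0, 0], "turn": [0, 0, 0], "jaw": 0}
    - {"slide": [-0.13, 0, 0], "turn": [0, 0, 0], "jaw": 0}
    - {"slide": [-0.13, 0, 0], "turn": [0, 0, 0], "jaw": 0}
    - {"slide": [-0.13, 0, 0], "turn": [0, 0, 0], "jaw": 0}
    - {"slide": [-0.13, 0, 0], "turn": [0, 0, 0], "jaw": 0}
    - {"slide": [-0.09, 0, 0], "turn": [0, 0, 0], "jaw": 0}

```text
clock: 16.9
position: [0.6593, 0.1427, 0.2013]
ee_rot: [3.142, 0.0, 1.48]
wrist_force: [0.8, 1.7, 0.9]
finger_gap: 0.006
finger_force: 0.7
```

Call:
drive_tool:
  steps:
    - {"slide": [-0.06, 0, 0], "turn": [0, 0, 0], "jaw": 0}
    - {"slide": [-0.06, 0, 0], "turn": [0, 0, 0], "jaw": 0}
    - {"slide": [-0.03, 0, 0], "turn": [0, 0, 0], "jaw": 0}
    - {"slide": [0, 0, 0], "turn": [0, 0, 0], "jaw": 0}

```text
clock: 17.3
position: [0.6588, 0.1371, 0.2013]
ee_rot: [3.142, 0.0, 1.48]
wrist_force: [0.3, 0.1, -0.6]
finger_gap: 0.0
finger_force: 0.0
```

```bash
sed -i '$d' chk.py
cat >> chk.py <<'E'
D=[((4,150,50),(17,255,255))]
for im in(S0,S):
    x,st=cen("scene",im,D,(220,376),24);print("disc",x,st)
E
python3 chk.py
```

```text
17.35 [0.65878663 0.13713808 0.2012457 ] [-0.5210217  -0.2602344   0.00657075]
red [208.11875 389.25625] 160 (np.float64(0.0023547150232073265), np.float64(-0.004202195322364987))
disc [225.04761905 379.09070295] [360 208  41  37 882]
disc [224.42105263 377.64749082] [359 200  42  45 817]
```

Call:
drive_tool:
  steps:
    - {"slide": [-0.05, 0, 0], "turn": [0, 0, 0], "jaw": 0}
    - {"slide": [-0.05, 0, 0], "turn": [0, 0, 0], "jaw": 0}
    - {"slide": [-0.05, 0, 0], "turn": [0, 0, 0], "jaw": 0}

```text
clock: 17.65
position: [0.6582, 0.1312, 0.2013]
ee_rot: [-3.142, -0.0, 1.481]
wrist_force: [0.6, 2.5, -0.2]
finger_gap: 0.002
finger_force: 0.6
```

Call:
drive_tool:
  steps:
    - {"slide": [-0.025, 0, 0], "turn": [0, 0, 0], "jaw": 0}
    - {"slide": [0, 0, 0], "turn": [0, 0, 0], "jaw": 0}

```text
clock: 17.85
position: [0.6582, 0.13, 0.2013]
ee_rot: [-3.142, 0.0, 1.48]
wrist_force: [0.3, -1.0, -0.2]
finger_gap: -0.001
finger_force: 0.0
```

Call:
drive_tool:
  steps:
    - {"slide": [-0.025, 0, 0], "turn": [0, 0, 0], "jaw": 0}
    - {"slide": [0, 0, 0], "turn": [0, 0, 0], "jaw": 0}

```text
clock: 18.05
position: [0.6581, 0.1292, 0.2013]
ee_rot: [-3.142, 0.0, 1.48]
wrist_force: [0.2, 1.3, -0.1]
finger_gap: -0.002
finger_force: 0.1
```

Call:
drive_tool:
  steps:
    - {"slide": [-0.025, 0, 0], "turn": [0, 0, 0], "jaw": 0}
    - {"slide": [-0.025, 0, 0], "turn": [0, 0, 0], "jaw": 0}
    - {"slide": [-0.025, 0, 0], "turn": [0, 0, 0], "jaw": 0}
    - {"slide": [0, 0, 0], "turn": [0, 0, 0], "jaw": 0}

```text
clock: 18.45
position: [0.6578, 0.1261, 0.2013]
ee_rot: [-3.142, 0.0, 1.48]
wrist_force: [-0.1, -0.8, -0.2]
finger_gap: -0.001
finger_force: 0.1
```

Call:
drive_tool:
  steps:
    - {"slide": [-0.025, 0, 0], "turn": [0, 0, 0], "jaw": 0}
    - {"slide": [0, 0, 0], "turn": [0, 0, 0], "jaw": 0}

```text
clock: 18.65
position: [0.6577, 0.1252, 0.2013]
ee_rot: [-3.142, 0.0, 1.48]
wrist_force: [0.9, 0.5, -0.3]
finger_gap: 0.0
finger_force: 0.2
```

Call:
drive_tool:
  steps:
    - {"slide": [-0.025, 0, 0], "turn": [0, 0, 0], "jaw": 0}
    - {"slide": [0, 0, 0], "turn": [0, 0, 0], "jaw": 0}

```text
clock: 18.85
position: [0.6576, 0.1242, 0.2013]
ee_rot: [-3.142, 0.0, 1.48]
wrist_force: [-0.2, 0.3, 1.1]
finger_gap: -0.0
finger_force: 0.2
```

```bash
python3 chk.py
python3 - <<'E'
from h import *
cv2.imwrite("pics/g.png",cv2.resize(env.get_image("scene")[170:270,330:430],None,fx=6,fy=6,interpolation=3))
E
```

```text
18.9 [0.65759604 0.12417013 0.20131523] [-0.46451772  0.2636949  -0.32644745]
red [210.02238806 385.93283582] 134 (np.float64(0.0011964858948629725), np.float64(-0.013849251597566383))
disc [225.04761905 379.09070295] [360 208  41  37 882]
disc [224.58485958 377.45909646] [356 208  45  36 819]
```

View pics/g.png

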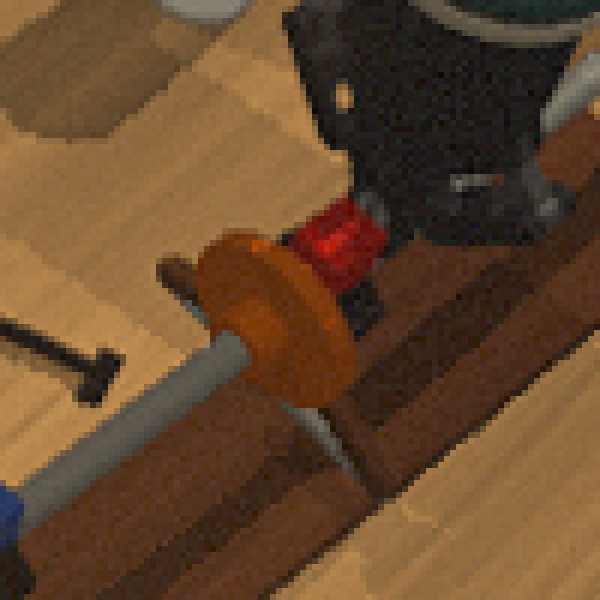

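The crop shows the hanger upright, with its block at (240, 340) just behind the disc's edge. A few mm seem to be left.

Call:
drive_tool:
  steps:
    - {"slide": [-0.025, 0, 0], "turn": [0, 0, 0], "jaw": 0}
    - {"slide": [0, 0, 0], "turn": [0, 0, 0], "jaw": 0}

```text
clock: 19.15
position: [0.6575, 0.1232, 0.2013]
ee_rot: [3.142, -0.0, 1.481]
wrist_force: [-1.1, 1.2, 0.1]
finger_gap: -0.001
finger_force: 0.2
```

Call:
drive_tool:
  steps:
    - {"slide": [-0.025, 0, 0], "turn": [0, 0, 0], "jaw": 0}
    - {"slide": [0, 0, 0], "turn": [0, 0, 0], "jaw": 0}

```text
clock: 19.35
position: [0.6574, 0.1222, 0.2013]
ee_rot: [3.142, 0.0, 1.48]
wrist_force: [-0.6, 1.0, -0.6]
finger_gap: 0.0
finger_force: 0.2
```

Call:
drive_tool:
  steps:
    - {"slide": [-0.025, 0, 0], "turn": [0, 0, 0], "jaw": 0}
    - {"slide": [0, 0, 0], "turn": [0, 0, 0], "jaw": 0}

```text
clock: 19.55
position: [0.6573, 0.1212, 0.2013]
ee_rot: [3.142, 0.0, 1.48]
wrist_force: [-0.0, 0.1, 0.8]
finger_gap: 0.0
finger_force: 0.2
```

Call:
drive_tool:
  steps:
    - {"slide": [-0.02, 0, 0], "turn": [0, 0, 0], "jaw": 0}
    - {"slide": [0, 0, 0], "turn": [0, 0, 0], "jaw": 0}

```text
clock: 19.75
position: [0.6573, 0.1204, 0.2013]
ee_rot: [-3.142, 0.0, 1.48]
wrist_force: [-0.9, 0.9, 0.8]
finger_gap: 0.002
finger_force: 0.3
```

Call:
drive_tool:
  steps:
    - {"slide": [-0.02, 0, 0], "turn": [0, 0, 0], "jaw": 0}
    - {"slide": [0, 0, 0], "turn": [0, 0, 0], "jaw": 0}

```text
clock: 19.95
position: [0.6572, 0.1198, 0.2013]
ee_rot: [-3.142, -0.0, 1.481]
wrist_force: [-0.3, 2.8, 0.5]
finger_gap: 0.001
finger_force: 1.1
```

Call:
drive_tool:
  steps:
    - {"slide": [-0.01, 0, 0], "turn": [0, 0, 0], "jaw": 0}
    - {"slide": [0, 0, 0], "turn": [0, 0, 0], "jaw": 0}

```text
clock: 20.15
position: [0.6572, 0.1197, 0.2013]
ee_rot: [3.142, -0.001, 1.481]
wrist_force: [-0.5, 6.2, -1.0]
finger_gap: -0.002
finger_force: 2.7
```

```bash
python3 chk.py
```

```text
20.2 [0.65719093 0.11975176 0.20129563] [ 1.39857175  5.16980018 -0.32562936]
red [210.47933884 385.09090909] 121 (np.float64(0.000857997301462339), np.float64(-0.016233890704167007))
disc [225.04761905 379.09070295] [360 208  41  37 882]
disc [224.46441948 377.73033708] [355 208  46  36 801]
```

The force has risen to 6 N and the position has stalled, so the hanger is against the disc and below its 12 N limit. I'll back off slowly.

Call:
drive_tool:
  steps:
    - {"slide": [0.01, 0, 0], "turn": [0, 0, 0], "jaw": 0}
    - {"slide": [0.02, 0, 0], "turn": [0, 0, 0], "jaw": 0}
    - {"slide": [0.05, 0, 0], "turn": [0, 0, 0], "jaw": 0}
    - {"slide": [0.15, 0, 0], "turn": [0, 0, 0], "jaw": 0}
    - {"slide": [0.4, 0, 0], "turn": [0, 0, 0], "jaw": 0}
    - {"slide": [0.4, 0, 0], "turn": [0, 0, 0], "jaw": 0}
    - {"slide": [0, 0, -0.6], "turn": [0, 0, 0], "jaw": 0}
    - {"slide": [0, 0, -0.9], "turn": [0, 0, 0], "jaw": 0}

```text
clock: 21.0
position: [0.6602, 0.1621, 0.2595]
ee_rot: [-3.138, 0.001, 1.482]
wrist_force: [1.0, -0.5, 0.4]
finger_gap: 0.0
finger_force: 0.0
```

Call:
drive_tool:
  steps:
    - {"slide": [0.8, 0, -0.5], "turn": [0, 0, 0], "jaw": 0}
    - {"slide": [0.8, 0, -0.5], "turn": [0, 0, 0], "jaw": 0}
    - {"slide": [0, 0, -0.5], "turn": [0, 0, 0], "jaw": 0}
    - {"slide": [0, 0, 0], "turn": [0, 0, 0], "jaw": 0}

```text
clock: 21.4
position: [0.6669, 0.2263, 0.3241]
ee_rot: [3.138, -0.001, 1.483]
wrist_force: [-0.6, 0.4, 0.8]
finger_gap: -0.001
finger_force: 0.0
```

```bash
python3 chk.py
python3 - <<'E'
from h import *
a=env.get_image("scene")[170:290,290:430];b=env.get_image("top")[120:230,180:390]
a=cv2.resize(a,(800,600)[:0] or (690,591),interpolation=3)
cv2.imwrite("pics/i.png",a)
E
```

```text
21.45 [0.66677177 0.22555545 0.32220848] [ 0.26174702 -0.92810262  0.02168494]
red [209.87850467 384.85046729] 107 (np.float64(-0.0005932907090320258), np.float64(-0.015518480965898154))
disc [225.04761905 379.09070295] [360 208  41  37 882]
disc [223.68233945 378.27408257] [353 203  48  42 872]
```

View pics/i.png

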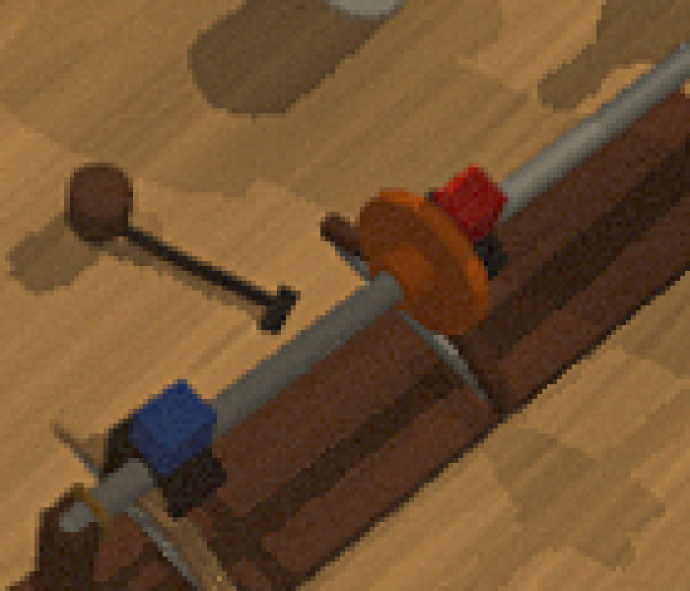

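The final crop shows the hanger upright with its block at (205, 468), against the disc at (260, 425). The disc, the blue hanger and the pipe are where they were, and the gripper is clear.

```bash
python3 -c "
from bench import env
print(env.sign_off())"
```

```text
the job is handed in; nothing more can be done
None
```

I handed the job in at about 21 s, but no verdict came back: the dark hanger was let go on the rail about 13 cm left of the disc, then slid until it met the disc at about 6 N, and in the last picture it hangs straight against the unmoved disc with the gripper clear.

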